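# Dock the fraction carrier in the sampling head

### The arm

A 7-joint arm with a two-finger parallel gripper is mounted at the origin on a cart in front of the work surface, level with it; the furniture and walls round the work are solid. World frame = base frame: x ahead of the robot, y to its left, z up, the work surface at z = 0. Lengths are in m, angles in rad, forces in N, time in s.
With the tool pointing down it reaches from about 0.4 to 0.85 m from the base axis. Payload 10.4 kg.
Tool frame: the origin (TCP) lies on the centre line of the jaws, within the pads' length; the fingertips stand 11 mm ahead of it and the grasp point (between the pads) lies 8 mm behind it (tip_reach is the distance from the TCP to the fingertips, in m); z points along the fingers, y is the line along which they close (so a half turn about z gives the same grasp; the last joint's range is limited). The gripper opens to 85 mm and grips with 20 to 120 N. Pads are 22 mm wide; open, the fingers measure 114 mm over their backs; the gripper's body (76 mm by 85 mm) begins 54 mm behind the grasp point. The pads swing forward as they close: fully open they stand 13 mm farther back than shut.
Start: joints at [1.189, 0.332, -0.065, 1.46, 0.022, 1.35, -0.088], TCP at [0.219, -0.585, 0.242] pointing down, gripper open.
Joint ranges: [-2.6, 2.6], [-0.5, 2.12], [-1.47, 1.34], [0.16, 2.42], [-1.27, 4.41], [0.06, 2.06], [-2.6, 2.6]. Speed limits (rad/s): [2.22, 2.22, 2.79, 2.79, 3.14, 3.14, 3.14].

### API

Orientations are given as a unit quaternion [x, y, z, w].
In Python, from workcell import get_obs, camera, hand_in, tip_reach gives the robot as it stands. The module is installed in compiled form; this text tells all that it offers.
- The arm moves only by the tool move_arm, never from a script. Its argument "plan" is a list of rows, each an object with "delta_pos": the shift along the tool's x, y, z in shares of 0.6 m (1.0 is 0.6 m), a list of three; "turn": the turn, a rotation vector about the tool's x, y, z in a scale on which 1.0 is pi rad, a list of three; "fingers": the closure, from 0 (fully open) to 1 (shut). A call has 1 to 12 rows; each row is the pose to reach, as a shift and turn from the pose commanded when the call began, along the tool's axes at that moment; what a row does not reach only later rows make up. A row lasts 1/8 s, in which the tool goes at most 62.5 mm and 10.7 degrees, less where a joint would pass 70% of its speed; a pose out of reach is approached as far as the arm can. Shift and turn numbers lie between -1 and 1, and a call with a number outside is refused. A call with a gripper value outside its range is refused whole. The fingers move at their own pace and stop on an object; "force" is the grip in N (left out, the last holds). Time passes only in rows, so rows that repeat a pose let the fingers close. It gives the time, the measured TCP pose, the force, the opening and the grip force at its end, in the units of the state.
- get_obs(): the state, without advancing time (a new reading comes with each control period).
- camera(name): name is "scene" or "side" or "wrist"; returns a dict with "color" (480x640x3 uint8, red, green, blue), "range_z" (480x640 float32, m along the optical axis (not along the pixel's ray), 0 where there is no reading), "fx", "fy", "cx", "cy" (pixels), "R" (3x3) and "t" (3): a world point X has camera coordinates R X + t; the wrist camera has in their place "tool_from_camera" (4x4, takes a point from camera to tool coordinates, whose origin is the TCP and whose axes are the flange's). Camera axes: x right, y down, z forward; pixel columns grow to the right and rows downward; lengths in m; the calibration is good to about 2 mm. A picture is of the moment at which its call begins: read the wrist's pose just before it.
- hand_in(): hands the job in; it is judged then, once.
The state is a dict: "clock": time; "joint_pos": joint angles; "joint_velocities": joint speeds; "tau": joint torques, N m; "position": TCP position; "ee_rot": TCP orientation; "ft_force": force on the tool from outside, world axes, zero at the start; "torque": the same for the moment, N m; "grip_width": opening from 0.0 (shut) to 1.0 (fully open); "grasp_force": force on a finger pad.
Only numpy, scipy, OpenCV 4.12 (cv2) and the standard library are available. Lean on these libraries where they do the work, as an engineer would, in place of code of your own. Each camera call takes 0.05 s, during which the arm holds its last target. There are 200 camera calls.

### The job

Stand the last capped sample vial in the empty pocket of the white vial carrier that is parked in the dock, right down and upright. Then push the carrier along its rails into the sampling head until the sprung pawl clicks in behind its side lug and holds it; push gently and level, without forcing it down or ramming it against the end stop. Leave the carrier latched with all three vials standing in it, and do not knock over or shove the flask or the bottle.

Things in the scene. Friction and masses are not known exactly. Their poses are not given: they have to be found in the camera images.
- dock: fixed aluminium base plate, 350 x 136 x 6 mm, with two steel guide rails (55 mm apart inside, tops 15 mm above the table). Origin on the table, on the lane's centre line; x runs along the lane from its open mouth (x = -0.19) into the white sampling head, y to the left, z up.
- head_place (a point): on the dock's plate where the sampling head's tunnel begins on average (dock x = 0.034). The head (guard over the tunnel 88 mm high with a bush to 104 mm, tunnel 78 mm high, housing behind it 108 mm high, 124 mm wide) is clamped in slots, so its true place, pawl and stop included, is not measured: up to 25 mm nearer or farther along the lane. The end of the push must be felt.
- carrier: loose white vial carrier, 150 mm long (x), 52 wide (y), 30 high, 80 to 150 g, between the rails (underside 6 mm above the table), at first clear of the head. Origin: centre of its underside, x into the head. Three pockets 30.5 mm wide, 38 mm apart along x; upright handle plate at the robot end (8 thick, 44 wide, top at 56 mm); steel lug low on its left. Latched: origin at dock x = 0 +- 0.025.
- push_face (a point): centre of the outer face (towards the robot) of the carrier's handle plate, 35 mm above the carrier's underside: push here along +x of the carrier with the closed fingertips; the nearest vial stands 51 mm farther along x (centre) and its top is 68 mm above the table
- pocket_inner (a point): centre of the floor of the carrier's pocket nearest to the sampling head, 25 mm below its mouth; empty at the start, the last vial belongs here. Once the carrier is latched this pocket is under the needle guard, out of reach.
- pocket_middle (a point): centre of the floor of the middle pocket, holding vial_middle
- pocket_outer (a point): centre of the floor of the pocket nearest to the handle plate, holding vial_outer
- vial_last: capped glass sample vial, 28 mm in diameter, 57 mm high, 28 g, standing alone on the table to the left or the right of the dock; origin: centre of its underside, z up along it. Grip it round its upper half; in the pocket its upper 32 mm stand free. In the pocket only 10 mm lie between it and the next vial along x, so close the fingers across the lane.
- vial_middle: the same kind of vial, already in the middle pocket
- vial_outer: the same kind of vial, already in the pocket nearest to the handle plate
- pawl (a joint): pawl on an upright hinge left of the tunnel, rad: 0 sprung in (free or dropped behind the lug), 0.1 to 0.2 riding on the lug. Felt at the handle: friction up to 2 N, riding pawl 2 to 6 N, over the last 10 mm an ejector pin too (5 to 10 N in all), click, less; 1.5 mm on, rubber bumpers add 6 N per mm: a steady 13 to 16 N means past the pawl. Let go, the ejector sets the lug on the pawl.
- flask: conical glass flask, 64 mm in diameter, 105 mm high, standing on the table on the other side of the dock from the last vial; origin: centre of its underside. Not needed.
- bottle: amber screw-cap bottle, 46 mm in diameter, 93 mm high, standing to the right of the sampling head; origin: centre of its underside. Not needed.

How it is judged:
By the outcome, as a careful person would: the job done as asked, in the order asked, and still so for the second after the job is handed in, with the robot touching nothing.
It also fails if it takes over 61 s, if anything falls off the work surface, if the arm or the gripper's body presses on something with over 40 N, if the wrist force passes 120 N, or if a joint passes its speed limit or range.

## Working session

There is one attempt and no reset: what is moved stays moved. The work goes in short steps, Python scripts to look and compute and a tool call to move; the robot and the scene stay as the last step left them, time stands still between calls to the robot, and variables do not carry over. Pictures are saved under pics/ and viewed, at most 10 in all, crops included, and the job is handed in when it is done.

Besides the shell and the picture viewer there is one more tool, called after ">>>" as name([rows], argument=value, ...), one row to a line, values as JSON. move_arm: Moves the arm, as the interface text tells. Its arguments: {"type":"object","properties":{"plan":{"type":"array","items":{"type":"object","properties":{"delta_pos":{"type":"array","items":{"type":"number"}},"turn":{"type":"array","items":{"type":"number"}},"fingers":{"type":"number"}}}},"force":{"type":"number"}},"required":["plan"]}

```bash
mkdir -p pics
python3 - <<'E'
from workcell import *
import cv2,numpy as np,pickle
o=get_obs();print({k:np.round(v,3).tolist() for k,v in o.items()},tip_reach)
d={}
for n in("scene","side"):
    c=camera(n);d[n]=c;cv2.imwrite(f"pics/{n}0.png",c["color"][...,::-1]);print(n,c["fx"],np.round(-c["R"].T@c["t"],3),np.round(c["R"][2],2))
pickle.dump(d,open("c0.pkl","wb"))
E
```

```text
{'clock': 0.0, 'joint_pos': [1.189, 0.333, -0.065, 1.461, 0.022, 1.35, -0.089], 'joint_velocities': [0.001, -0.002, 0.0, 0.001, 0.0, 0.0, -0.0], 'tau': [0.0, -62.544, 0.049, -39.16, 0.016, 0.01, -0.0], 'position': [0.219, -0.585, 0.242], 'ee_rot': [0.984, 0.178, -0.0, -0.001], 'ft_force': [-0.067, 0.609, 0.096], 'torque': [0.006, -0.027, -0.056], 'grasp_force': 0.0, 'grip_width': 1.004} 0.011
scene 586.5025349074041 [0.091 0.377 0.686] [ 0.51 -0.53 -0.67]
side 485.0899160623478 [0.421 0.67  0.395] [ 0.17 -0.91 -0.38]
```

View pics/scene0.png

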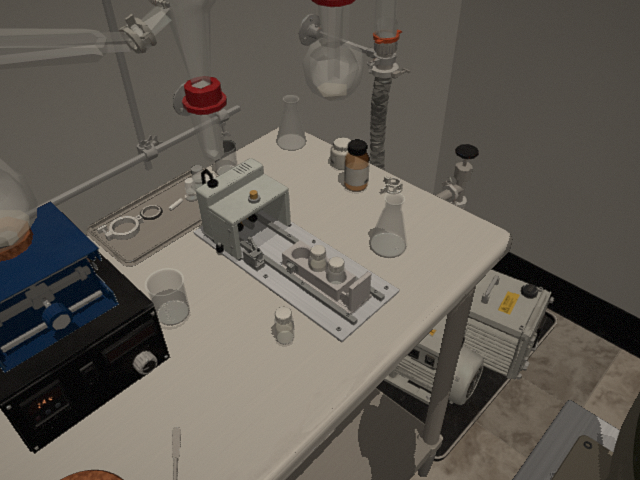

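View pics/side0.png

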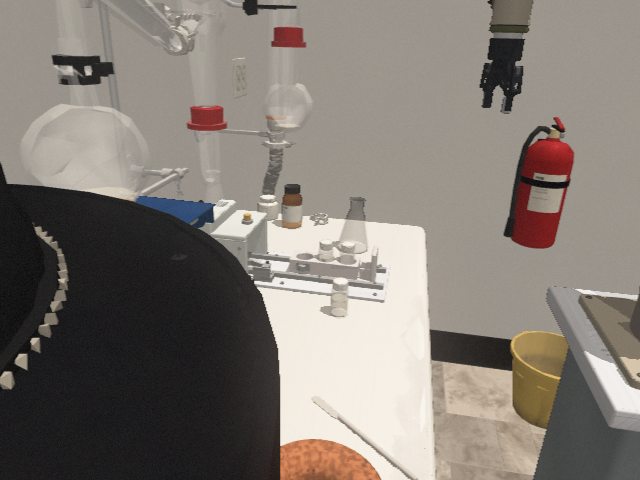

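The scene picture shows the loose vial at (285,325), the carrier's handle plate at (357,290), vials at (336,268) and (318,256), the empty pocket at about (297,258) and the flask at (388,230). The side picture shows the same layout, with the vial at (340,298).

```bash
cat > h.py <<'E'
import numpy as np,cv2,pickle
from scipy.spatial.transform import Rotation as Ro
def cloud(c,T=None):
    v,u=np.mgrid[:480,:640];z=c["range_z"].astype(float)
    P=np.stack([(u-c["cx"])/c["fx"]*z,(v-c["cy"])/c["fy"]*z,z],-1)
    W=(P-c["t"])@c["R"] if T is None else P@T[:3,:3].T+T[:3,3]
    W[z<=0]=np.nan;return W
E
python3 - <<'E'
from h import *
d=pickle.load(open("c0.pkl","rb"))
for n,pts in dict(scene=dict(table=(340,370),vialcap=(285,313),handle=(357,282),v_out=(336,263),v_mid=(318,252),plate=(345,325),rail=(300,295),carr=(290,255),flask=(388,200),bottle=(357,148),headtop=(240,195),headfr=(265,190)),side=dict(table=(330,360),vial=(340,282),handle=(375,252),flask=(356,200))).items():
    W=cloud(d[n])
    for k,(u,v) in pts.items(): print(n,k,np.round(np.nanmedian(W[v-1:v+2,u-1:u+2].reshape(-1,3),0),4))
c=d["scene"]["color"][...,::-1]
cv2.imwrite("pics/z.png",cv2.resize(c[150:360,180:420],(800,700),interpolation=3)[:600])
E
```

```text
scene table [0.4003 0.0108 0.0007]
scene vialcap [0.4934 0.0217 0.0577]
scene handle [ 0.4542 -0.0866  0.0631]
scene v_out [ 0.499  -0.0926  0.0687]
scene v_mid [ 0.5345 -0.0908  0.0687]
scene plate [ 0.4435 -0.0501  0.0062]
scene rail [ 0.5341 -0.0495  0.0063]
scene carr [ 0.5865 -0.0817  0.0359]
scene flask [ 0.5131 -0.2359  0.0942]
scene bottle [ 0.6474 -0.317   0.0932]
scene headtop [ 0.7079 -0.0894  0.0886]
scene headfr [ 0.6872 -0.1274  0.0882]
side table [ 4.937e-01  1.429e-01 -4.000e-04]
side vial [0.4995 0.0275 0.0567]
side handle [ 0.4565 -0.0861  0.0609]
side flask [ 0.5095 -0.2472  0.098 ]
```

View pics/z.png

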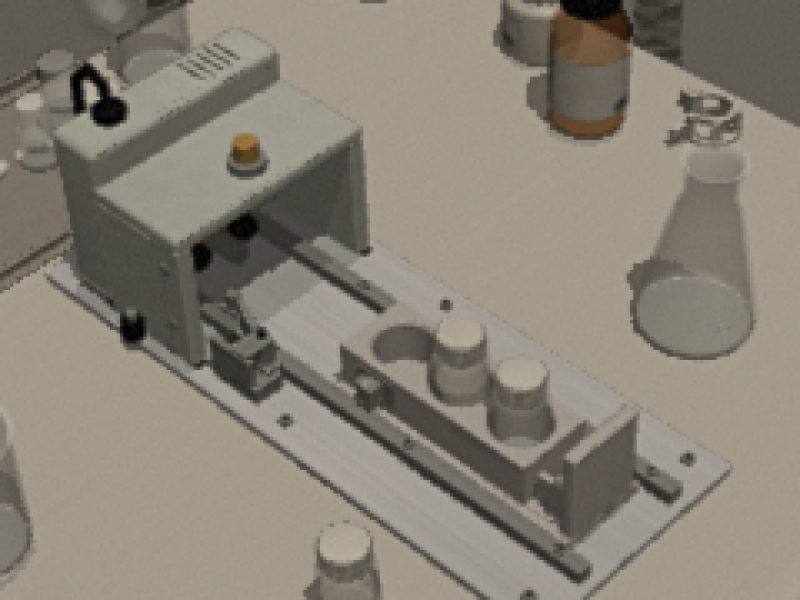

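The crop shows the carrier with its empty pocket at about (405,342), the caps at (460,340) and (522,382), the handle plate at (600,465), and the lug and pawl on the left side. I'll fit these by height.

Run:
```python
from h import *
d=pickle.load(open("c0.pkl","rb"))
for n in d:
    P=cloud(d[n]).reshape(-1,3);P=P[~np.isnan(P[:,0])]
    x,y,z=P.T
    box=lambda a,b,c,e,f,g:P[(x>a)&(x<b)&(y>c)&(y<e)&(z>f)&(z<g)]
    def circ(Q):return np.round(cv2.minEnclosingCircle(Q[:,:2].astype(np.float32)*1000)[0],1),np.round(cv2.minEnclosingCircle(Q[:,:2].astype(np.float32)*1000)[1],1),np.round(np.median(Q,0)*1000,1),len(Q)
    print(n,"table z",np.median(box(.35,.45,.03,.1,-.02,.02)[:,2]))
    print("vial",circ(box(.46,.53,-.01,.06,.053,.062)))
    print("caps out",circ(box(.475,.517,-.12,-.06,.065,.073)),"mid",circ(box(.517,.56,-.12,-.06,.065,.073)))
    for nm,Q in dict(carrtop=box(.4,.68,-.14,-.04,.032,.040),handle=box(.42,.47,-.14,-.04,.055,.0645),railL=box(.4,.65,-.07,-.04,.0125,.0175),railR=box(.4,.65,-.15,-.1,.0125,.0175),plate=box(.35,.8,-.2,.05,.004,.0085),flask=box(.4,.6,-.32,-.18,.02,.12),headtop=box(.55,.9,-.2,.02,.084,.093)).items():
        if len(Q)<10: print(nm,len(Q));continue
        r=cv2.minAreaRect(Q[:,:2].astype(np.float32)*1000);print(nm,len(Q),np.round(r[0],1),np.round(r[1],1),round(r[2],2),"x",np.round(np.percentile(Q[:,0],[1,99]),4),"y",np.round(np.percentile(Q[:,1],[1,99]),4),"z",np.median(Q[:,2]).round(4), "pca",np.round(np.polyfit(Q[:,0],Q[:,1],1),4))
```

```text
scene table z 3.853145798904413e-05
vial (array([495.5,  23.2]), np.float64(12.5), array([495. ,  24.2,  56.9]), 197)
caps out (array([499.9, -94. ]), np.float64(12.3), array([499.5, -93.2,  68. ]), 150) mid (array([538.4, -94.9]), np.float64(12.1), array([538. , -94.4,  68.1]), 141)
carrtop 1002 [558.9 -88.6] [225.   69.9] 9.54 x [0.4494 0.6401] y [-0.1163 -0.0417] z 0.0359 pca [ 0.0972 -0.138 ]
handle 173 [453.5 -94.1] [ 9.6 44.6] 0.11 x [0.4487 0.458 ] y [-0.1151 -0.072 ] z 0.0614 pca [ 0.4591 -0.2998]
railL 640 [541.3 -56.5] [216.2  29.1] 1.18 x [0.4345 0.6323] y [-0.0696 -0.0426] z 0.0151 pca [ 0.0087 -0.0665]
railR 193 [ 541.2 -116.1] [ 32.  217.1] 89.29 x [0.4329 0.6491] y [-0.1328 -0.1009] z 0.0152 pca [-0.0134 -0.1152]
plate 5297 [582.3 -76.1] [420.5 245.4] 0.38 x [0.4283 0.787 ] y [-0.1627  0.0279] z 0.0063 pca [ 0.0104 -0.0886]
flask 1395 [ 500.3 -228.3] [53.5 44.8] 54.06 x [0.4778 0.5236] y [-0.2491 -0.2063] z 0.0597 pca [ 0.1772 -0.3126]
headtop 1901 [708.7 -96.6] [126.2  94.4] 88.9 x [0.6632 0.7395] y [-0.1571 -0.0354] z 0.0882 pca [ 0.158  -0.2016]
side table z -0.0004
[... 354 characters left out ...]
 pca [ 0.0475 -0.1114]
handle 67 [458.2 -93.4] [ 8.  44.2] 0.09 x [0.4542 0.4622] y [-0.1151 -0.0715] z 0.0609 pca [ 0.3641 -0.2552]
railL 336 [544.1 -60.6] [209.   28.9] 3.75 x [0.441  0.6382] y [-0.0682 -0.0406] z 0.0143 pca [ 0.0183 -0.0705]
railR 82 [ 543.4 -117.1] [ 31.1 210.6] 89.38 x [0.4382 0.6482] y [-0.1328 -0.1122] z 0.0144 pca [-0.0164 -0.1165]
plate 1826 [569.1 -63.4] [201.5 272.8] 89.67 x [0.4337 0.6892] y [-0.1608  0.035 ] z 0.0057 pca [-0.1235  0.0022]
flask 926 [ 510.  -225.8] [50.8 45.3] 44.14 x [0.4845 0.5345] y [-0.2489 -0.207 ] z 0.0561 pca [ 0.0775 -0.2604]
headtop 960 [707.5 -95.7] [124.7  78.8] 88.81 x [0.6685 0.7386] y [-0.1558 -0.0347] z 0.0877 pca [ 0.1572 -0.1944]
```

The rows are not in the units I measure in: shifts go in shares of 0.6 m and turns go in shares of pi rad. I convert before sending: 0.439 m / 0.6 = 0.7317, -0.429 m / 0.6 = -0.715, 0.375 rad / 3.1416 = 0.1194.

>>> move_arm([
  {"delta_pos":[0.0667,-0.0667,-0.0333],"turn":[0,0,0]},
  {"delta_pos":[0.1333,-0.1333,-0.0667],"turn":[0,0,0.0159]},
  {"delta_pos":[0.2,-0.2,-0.0667],"turn":[0,0,0.0318]},
  {"delta_pos":[0.2667,-0.2667,-0.0667],"turn":[0,0,0.0477]},
  {"delta_pos":[0.3333,-0.3333,-0.0667],"turn":[0,0,0.0637]},
  {"delta_pos":[0.4,-0.4,-0.0667],"turn":[0,0,0.0796]},
  {"delta_pos":[0.4667,-0.4667,-0.0667],"turn":[0,0,0.0955]},
  {"delta_pos":[0.5333,-0.5333,-0.0667],"turn":[0,0,0.1114]},
  {"delta_pos":[0.6,-0.6,-0.0667],"turn":[0,0,0.1194]},
  {"delta_pos":[0.6667,-0.6667,-0.0667],"turn":[0,0,0.1194]},
  {"delta_pos":[0.7317,-0.715,-0.0667],"turn":[0,0,0.1194]},
  {"delta_pos":[0.7317,-0.715,-0.0667],"turn":[0,0,0.1194]},
])

```text
validation failed for argument at $.pl...
```

>>> move_arm([
  {"delta_pos":[0,0,0]},
  {"delta_pos":[0,0,0]},
])

```text
validation failed for argument at $.pl...
```

```bash
cat >> h.py <<'E'
def wrist(fn):
    from workcell import get_obs,camera
    o=get_obs();c=camera("wrist");T=np.eye(4);T[:3,:3]=Ro.from_quat(o["ee_rot"]).as_matrix();T[:3,3]=o["position"]
    cv2.imwrite(fn,c["color"][...,::-1]);W=cloud(c,T@c["tool_from_camera"]);return o,c,W
E
python3 - <<'E'
from h import *
o,c,W=wrist("pics/w1.png");pickle.dump((o,c,W),open("w1.pkl","wb"))
print(o["position"],o["ee_rot"],np.round(c["tool_from_camera"],3),c["fx"],o["joint_pos"])
E
```

```text
[ 0.21933854 -0.58489611  0.24161004] [ 9.83948100e-01  1.78453728e-01 -1.47505015e-04 -6.17769923e-04] [[ 0.001 -0.966 -0.258  0.065]
 [ 1.     0.001  0.    -0.   ]
 [ 0.    -0.258  0.966 -0.131]
 [ 0.     0.     0.     1.   ]] 354.17943054246695 [ 1.1894053   0.33277888 -0.0646924   1.46086581  0.02160848  1.34991391
 -0.08847557]
```

View pics/w1.png

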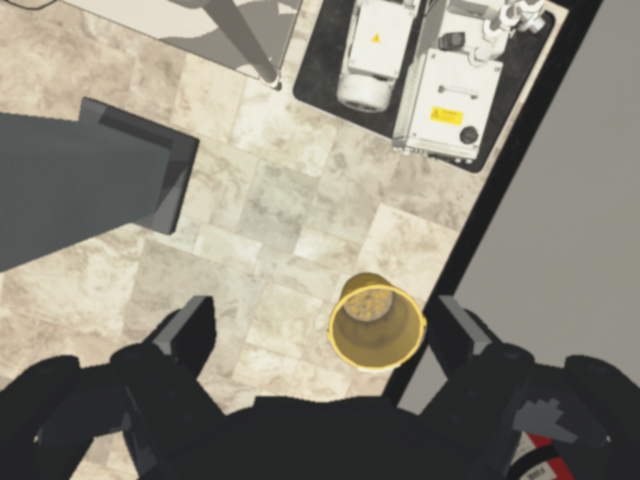

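The move was refused, probably because the rows had no fingers value, so the picture shows only the floor. I'll retry with every field filled in.

Scaled: 0.439 m / 0.6 = 0.7317, -0.429 m / 0.6 = -0.715, 0.375 rad / 3.1416 = 0.1194.

>>> move_arm([
  {"delta_pos":[0.0667,-0.0667,-0.0333],"turn":[0,0,0],"fingers":0},
  {"delta_pos":[0.1333,-0.1333,-0.0667],"turn":[0,0,0.0159],"fingers":0},
  {"delta_pos":[0.2,-0.2,-0.0667],"turn":[0,0,0.0318],"fingers":0},
  {"delta_pos":[0.2667,-0.2667,-0.0667],"turn":[0,0,0.0477],"fingers":0},
  {"delta_pos":[0.3333,-0.3333,-0.0667],"turn":[0,0,0.0637],"fingers":0},
  {"delta_pos":[0.4,-0.4,-0.0667],"turn":[0,0,0.0796],"fingers":0},
  {"delta_pos":[0.4667,-0.4667,-0.0667],"turn":[0,0,0.0955],"fingers":0},
  {"delta_pos":[0.5333,-0.5333,-0.0667],"turn":[0,0,0.1114],"fingers":0},
  {"delta_pos":[0.6,-0.6,-0.0667],"turn":[0,0,0.1194],"fingers":0},
  {"delta_pos":[0.6667,-0.6667,-0.0667],"turn":[0,0,0.1194],"fingers":0},
  {"delta_pos":[0.7317,-0.715,-0.0667],"turn":[0,0,0.1194],"fingers":0},
  {"delta_pos":[0.7317,-0.715,-0.0667],"turn":[0,0,0.1194],"fingers":0},
], force=25)

```text
clock: 1.65
position: [0.4807, -0.0256, 0.2822]
ee_rot: [1.0, -0.005, 0.0, -0.001]
ft_force: [-0.7, 0.0, -0.3]
grip_width: 0.999
grasp_force: 0.0
```

>>> move_arm([
  {"delta_pos":[0,0,0],"turn":[0,0,0],"fingers":0},
  {"delta_pos":[0,0,0],"turn":[0,0,0],"fingers":0},
])

```text
clock: 1.9
position: [0.4795, -0.0306, 0.2822]
ee_rot: [1.0, -0.009, -0.0, 0.0]
ft_force: [-0.1, -0.4, 0.3]
grip_width: 0.999
grasp_force: 0.0
```

Run:
```python
from h import *
o,c,W=wrist("pics/w2.png");pickle.dump((o,c,W),open("w2.pkl","wb"))
print(o["position"],o["ee_rot"])
```

```text
[ 0.47951621 -0.03062359  0.28220861] [ 9.99958116e-01 -9.14859039e-03 -1.25596205e-04  2.31522277e-04]
```

View pics/w2.png

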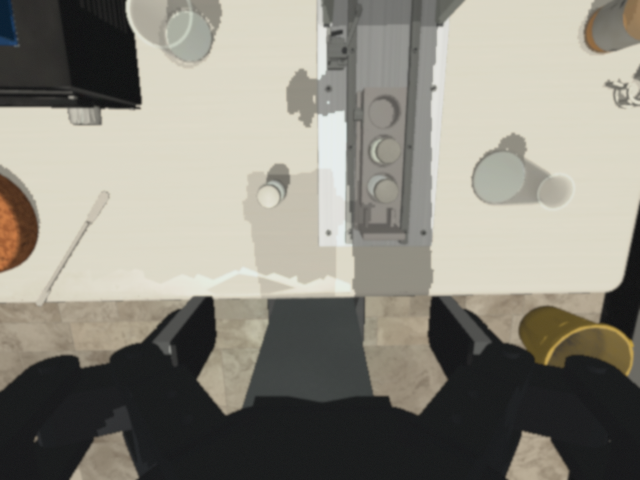

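The wrist picture shows the vial at (269,193), the inner pocket at (383,110), the middle and outer caps at (385,150) and (383,188), and the handle at (382,235). I'll measure from it.

```bash
cat > fit.py <<'E'
from h import *
def run(W):
    P=W.reshape(-1,3);P=P[~np.isnan(P[:,0])];x,y,z=P.T
    box=lambda a,b,c,e,f,g:P[(x>a)&(x<b)&(y>c)&(y<e)&(z>f)&(z<g)]
    def circ(n,Q):
        if len(Q)<5: print(n,len(Q));return
        p,r=cv2.minEnclosingCircle(Q[:,:2].astype(np.float32)*1000);print(n,np.round(p,1),round(r,1),"med",np.round(np.median(Q,0)*1000,1),len(Q))
    circ("vial",box(.46,.53,-.01,.06,.050,.064))
    circ("out",box(.475,.520,-.12,-.06,.063,.075));circ("mid",box(.520,.56,-.12,-.06,.063,.075));circ("inner",box(.561,.60,-.12,-.06,.063,.075))
    for nm,Q in dict(handle=box(.42,.475,-.14,-.04,.055,.0665),carr=box(.46,.68,-.122,-.068,.032,.040),pockfloor=box(.56,.6,-.12,-.07,.008,.018)).items():
        if len(Q)<10: print(nm,len(Q));continue
        r=cv2.minAreaRect(Q[:,:2].astype(np.float32)*1000);print(nm,len(Q),np.round(r[0],1),np.round(r[1],1),round(r[2],2),"x",np.round(np.percentile(Q[:,0],[1,99]),4),"y",np.round(np.percentile(Q[:,1],[1,99]),4),"z",np.median(Q[:,2]).round(4))
    for a,b in((-.07,-.055),(-.135,-.12)):
        for xa in(.47,.58):
            Q=box(xa-.03,xa+.03,a,b,.012,.018);print("rail",xa,len(Q),np.round(np.percentile(Q[:,1],[5,50,95]),4) if len(Q) else"",)
E
python3 - <<'E'
from fit import *
o,c,W=pickle.load(open("w2.pkl","rb"));run(W)
print("table",np.nanmedian(W[200:270,260:310,2]))
E
```

```text
vial [498.1  23.5] 11.9 med [498.8  23.2  56.6] 441
out [502.5 -93.8] 11.9 med [503.  -93.3  67.5] 464
mid [540.7 -94.3] 12.0 med [540.9 -94.3  67.5] 507
inner 0
handle 375 [455.8 -93.1] [43.  8.] 89.17 x [0.4519 0.4598] y [-0.1143 -0.0717] z 0.0613
carr 2759 [530.6 -94.4] [ 43.1 141.1] 89.63 x [0.4824 0.6007] y [-0.1155 -0.0733] z 0.0356
pockfloor 732 [580.3 -90.2] [40.3 39.3] 90.0 x [0.5621 0.598 ] y [-0.1098 -0.0701] z 0.011
rail 0.47 441 [-0.0685 -0.0616 -0.0571]
rail 0.58 501 [-0.067  -0.0625 -0.0592]
rail 0.47 384 [-0.1294 -0.1255 -0.1212]
rail 0.58 528 [-0.1308 -0.1266 -0.1225]
table -0.00027095478851577037
```

Scaled: 0.162 m / 0.6 = 0.27, -0.0544 m / 0.6 = -0.0907.

>>> move_arm([
  {"delta_pos":[0.015,-0.045,0.0667],"turn":[0,0,0],"fingers":0.3},
  {"delta_pos":[0.0293,-0.0907,0.1333],"turn":[0,0,0],"fingers":0.3},
  {"delta_pos":[0.0293,-0.0907,0.2167],"turn":[0,0,0],"fingers":0.3},
  {"delta_pos":[0.0293,-0.0907,0.27],"turn":[0,0,0],"fingers":0.3},
  {"delta_pos":[0.0293,-0.0907,0.27],"turn":[0,0,0],"fingers":0.3},
  {"delta_pos":[0.0293,-0.0907,0.27],"turn":[0,0,0],"fingers":0.3},
  {"delta_pos":[0.0293,-0.0907,0.27],"turn":[0,0,0],"fingers":0.3},
])

```text
clock: 2.82
position: [0.4994, 0.0245, 0.122]
ee_rot: [1.0, -0.008, 0.001, 0.0]
ft_force: [0.5, -1.5, -0.5]
grip_width: 0.699
grasp_force: 0.0
```

Run:
```python
from fit import *
o,c,W=wrist("pics/w3.png");run(W);print(o["position"],o["ee_rot"],o["grip_width"])
```

```text
vial [498.4  23.5] 12.1 med [499.4  23.3  56.5] 1277
out [502.7 -93.6] 12.2 med [503.7 -92.5  67.4] 1506
mid [541.  -94.3] 12.5 med [541.4 -93.2  67.4] 1735
inner 0
handle 1195 [456.1 -93.2] [44.   8.6] 88.86 x [0.4521 0.4603] y [-0.1144 -0.0715] z 0.061
carr 7800 [530.9 -94.4] [ 44.3 142.1] 89.46 x [0.4823 0.6013] y [-0.1156 -0.073 ] z 0.0355
pockfloor 1764 [580.  -90.6] [41.2 39.9] 89.97 x [0.5613 0.5992] y [-0.1105 -0.0702] z 0.0111
rail 0.47 955 [-0.0663 -0.0614 -0.0574]
rail 0.58 1487 [-0.067  -0.0625 -0.0586]
rail 0.47 342 [-0.1292 -0.1248 -0.1209]
rail 0.58 329 [-0.1315 -0.1299 -0.1231]
[0.49938064 0.024522   0.12196073] [ 9.99964162e-01 -8.35351534e-03  1.35747980e-03  2.23541150e-04] 0.6986332101736913
```

Scaled: 0.083 m / 0.6 = 0.1383, -0.001 m / 0.6 = -0.0017.

>>> move_arm([
  {"delta_pos":[-0.0017,0.0017,0.05],"turn":[0,0,0],"fingers":0.3},
  {"delta_pos":[-0.0017,0.0017,0.1],"turn":[0,0,0],"fingers":0.3},
  {"delta_pos":[-0.0017,0.0017,0.1383],"turn":[0,0,0],"fingers":0.3},
  {"delta_pos":[-0.0017,0.0017,0.1383],"turn":[0,0,0],"fingers":0.3},
  {"delta_pos":[-0.0017,0.0017,0.1383],"turn":[0,0,0],"fingers":0.3},
  {"delta_pos":[-0.0017,0.0017,0.1383],"turn":[0,0,0],"fingers":1},
  {"delta_pos":[-0.0017,0.0017,0.1383],"turn":[0,0,0],"fingers":1},
  {"delta_pos":[-0.0017,0.0017,0.1383],"turn":[0,0,0],"fingers":1},
  {"delta_pos":[-0.0017,0.0017,0.1383],"turn":[0,0,0],"fingers":1},
  {"delta_pos":[-0.0017,0.0017,0.1383],"turn":[0,0,0],"fingers":1},
], force=25)

```text
clock: 4.12
position: [0.498, 0.0237, 0.0382]
ee_rot: [1.0, -0.008, 0.001, 0.0]
ft_force: [-1.5, -0.3, 7.0]
grip_width: 0.312
grasp_force: 24.6
```

Scaled: 0.1171 m / 0.6 = 0.1952, 0.0825 m / 0.6 = 0.1375.

>>> move_arm([
  {"delta_pos":[0,0,-0.0333],"turn":[0,0,0],"fingers":1},
  {"delta_pos":[0,0,-0.0833],"turn":[0,0,0],"fingers":1},
  {"delta_pos":[0.0083,0.0117,-0.1333],"turn":[0,0,0],"fingers":1},
  {"delta_pos":[0.0333,0.05,-0.1417],"turn":[0,0,0],"fingers":1},
  {"delta_pos":[0.0667,0.1,-0.1417],"turn":[0,0,0],"fingers":1},
  {"delta_pos":[0.1,0.15,-0.1417],"turn":[0,0,0],"fingers":1},
  {"delta_pos":[0.1292,0.1833,-0.1417],"turn":[0,0,0],"fingers":1},
  {"delta_pos":[0.1375,0.1952,-0.1417],"turn":[0,0,0],"fingers":1},
  {"delta_pos":[0.1375,0.1952,-0.1417],"turn":[0,0,0],"fingers":1},
  {"delta_pos":[0.1375,0.1952,-0.1417],"turn":[0,0,0],"fingers":1},
  {"delta_pos":[0.1375,0.1952,-0.1417],"turn":[0,0,0],"fingers":1},
])

```text
clock: 5.5
position: [0.5777, -0.0938, 0.1225]
ee_rot: [1.0, -0.008, 0.0, 0.0]
ft_force: [-0.4, -1.0, -0.2]
grip_width: 0.315
grasp_force: 24.8
```

Run:
```python
from fit import *
from workcell import camera
o,c,W=wrist("pics/w4.png");run(W);print(o["position"],o["ee_rot"],o["grip_width"])
s=camera("side");S=camera("scene")
a=cv2.resize(s["color"][200:320,220:400,::-1],(600,400));b=cv2.resize(S["color"][180:340,220:400,::-1],(600,533))[:400]
pickle.dump((s,S,o,c,W),open("c4.pkl","wb"))
cv2.imwrite("pics/m4.png",np.hstack([cv2.resize(a,(400,300)),cv2.resize(b,(400,300))]))
cv2.imwrite("pics/m4.png",np.vstack([cv2.imread("pics/m4.png"),np.hstack([cv2.resize(c["color"][...,::-1],(400,300)),np.zeros((300,400,3),np.uint8)])]))
```

```text
vial 0
out [502.9 -94.1] 12.2 med [504.6 -94.1  67.5] 1116
mid 0
inner 0
handle 0
carr 2648 [536.8 -94.7] [ 42.1 130.2] 89.26 x [0.4825 0.6017] y [-0.116  -0.0738] z 0.0356
pockfloor 1258 [580.1 -95. ] [50.  39.5] 90.0 x [0.5624 0.5989] y [-0.1199 -0.0702] z 0.0108
rail 0.47 315 [-0.0689 -0.0641 -0.0582]
rail 0.58 967 [-0.0675 -0.063  -0.0593]
rail 0.47 172 [-0.1284 -0.1246 -0.1214]
rail 0.58 1119 [-0.1311 -0.1269 -0.1228]
[ 0.57766251 -0.09380199  0.12252592] [ 9.99971844e-01 -7.50366452e-03  5.90367707e-05  5.56362912e-05] 0.31538149656211456
```

View pics/m4.png

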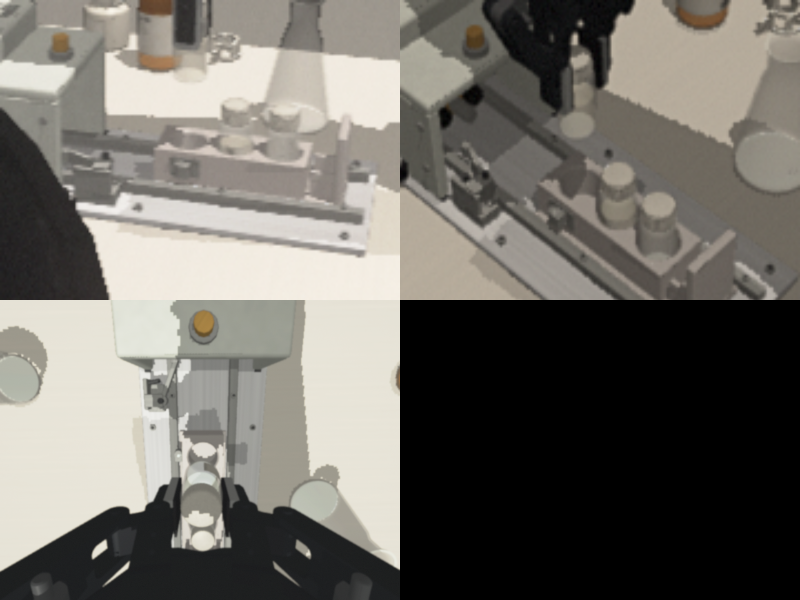

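The views show the vial held upright over the carrier and the other vials undisturbed. I'll measure where the held vial sits relative to the TCP.

Run:
```python
from h import *
s,S,o,c,W=pickle.load(open("c4.pkl","rb"))
p=o["position"]
for n,Q in(("wrist",W),("side",cloud(s)),("scene",cloud(S))):
    P=Q.reshape(-1,3);P=P[~np.isnan(P[:,0])]
    m=(abs(P[:,0]-p[0])<.025)&(abs(P[:,1]-p[1])<.013)
    for a,b in((.08,.09),(.09,.1),(.1,.11),(.11,.125),(.125,.135),(.135,.145),(.145,.155)):
        q=P[m&(P[:,2]>a)&(P[:,2]<b)]
        if len(q)>8:print(n,a,b,len(q),"x",np.round(np.percentile(q[:,0],[2,98]),4),"y",np.round(np.percentile(q[:,1],[2,98]),4),"z",np.round(np.percentile(q[:,2],[5,95]),4))
```

```text
wrist 0.08 0.09 90 x [0.5842 0.5917] y [-0.1058 -0.0825] z [0.0868 0.0898]
wrist 0.09 0.1 289 x [0.5842 0.592 ] y [-0.1057 -0.0818] z [0.0905 0.0996]
wrist 0.1 0.11 389 x [0.5843 0.5921] y [-0.1061 -0.0817] z [0.1005 0.1097]
wrist 0.11 0.125 799 x [0.5834 0.592 ] y [-0.1061 -0.0817] z [0.111  0.1246]
wrist 0.125 0.135 1020 x [0.579  0.5914] y [-0.1063 -0.0814] z [0.1253 0.1342]
wrist 0.135 0.145 3381 x [0.5684 0.5896] y [-0.1042 -0.0831] z [0.1372 0.1417]
side 0.08 0.09 41 x [0.5672 0.593 ] y [-0.0914 -0.0812] z [0.0851 0.0898]
side 0.09 0.1 77 x [0.5673 0.5934] y [-0.0921 -0.0812] z [0.0908 0.0995]
side 0.1 0.11 76 x [0.5674 0.5934] y [-0.0922 -0.0812] z [0.1003 0.109 ]
side 0.11 0.125 25 x [0.567  0.5705] y [-0.0979 -0.0816] z [0.1117 0.1239]
side 0.125 0.135 15 x [0.5675 0.5698] y [-0.1038 -0.0873] z [0.1253 0.1338]
side 0.135 0.145 10 x [0.5688 0.571 ] y [-0.104 -0.09 ] z [0.136  0.1415]
scene 0.08 0.09 30 x [0.5625 0.5814] y [-0.0998 -0.0811] z [0.0851 0.0898]
scene 0.09 0.1 86 x [0.5621 0.5811] y [-0.1029 -0.0809] z [0.0904 0.0995]
scene 0.1 0.11 71 x [0.5619 0.5797] y [-0.1052 -0.0813] z [0.1005 0.1089]
scene 0.11 0.125 82 x [0.5616 0.5681] y [-0.1005 -0.0828] z [0.111  0.1245]
scene 0.125 0.135 65 x [0.5631 0.569 ] y [-0.1057 -0.0829] z [0.1253 0.1346]
scene 0.135 0.145 102 x [0.5642 0.5821] y [-0.1041 -0.0859] z [0.1363 0.1427]
```

Scaled: 0.054 m / 0.6 = 0.09, 0.001 m / 0.6 = 0.0017.

>>> move_arm([
  {"delta_pos":[0.0017,0.0017,0.025],"turn":[0,0,0],"fingers":1},
  {"delta_pos":[0.0017,0.0017,0.05],"turn":[0,0,0],"fingers":1},
  {"delta_pos":[0.0017,0.0017,0.0633],"turn":[0,0,0],"fingers":1},
  {"delta_pos":[0.0017,0.0017,0.07],"turn":[0,0,0],"fingers":1},
  {"delta_pos":[0.0017,0.0017,0.0767],"turn":[0,0,0],"fingers":1},
  {"delta_pos":[0.0017,0.0017,0.0817],"turn":[0,0,0],"fingers":1},
  {"delta_pos":[0.0017,0.0017,0.0867],"turn":[0,0,0],"fingers":1},
  {"delta_pos":[0.0017,0.0017,0.09],"turn":[0,0,0],"fingers":1},
])

```text
clock: 6.65
position: [0.579, -0.0957, 0.0683]
ee_rot: [1.0, -0.008, 0.0, 0.0]
ft_force: [0.3, -0.2, 0.5]
grip_width: 0.314
grasp_force: 24.8
```

Scaled: 0.018 m / 0.6 = 0.03, 0.008 m / 0.6 = 0.0133.

>>> move_arm([
  {"delta_pos":[0,-0.001,0.0067],"turn":[0,0,0],"fingers":1},
  {"delta_pos":[0,-0.001,0.0133],"turn":[0,0,0],"fingers":1},
  {"delta_pos":[0,-0.001,0.02],"turn":[0,0,0],"fingers":1},
  {"delta_pos":[0,-0.001,0.025],"turn":[0,0,0],"fingers":1},
  {"delta_pos":[0,-0.001,0.0283],"turn":[0,0,0],"fingers":1},
  {"delta_pos":[0,-0.001,0.03],"turn":[0,0,0],"fingers":1},
  {"delta_pos":[0,-0.001,0.03],"turn":[0,0,0],"fingers":1},
])

```text
clock: 7.52
position: [0.579, -0.0951, 0.0503]
ee_rot: [1.0, -0.008, 0.0, 0.0]
ft_force: [-0.4, 0.4, -0.4]
grip_width: 0.306
grasp_force: 24.8
```

Scaled: -0.16 m / 0.6 = -0.2667, -0.12 m / 0.6 = -0.2.

>>> move_arm([
  {"delta_pos":[0,0,0.002],"turn":[0,0,0],"fingers":1},
  {"delta_pos":[0,0,0.002],"turn":[0,0,0],"fingers":1},
  {"delta_pos":[0,0,0.002],"turn":[0,0,0],"fingers":0.6},
  {"delta_pos":[0,0,0.002],"turn":[0,0,0],"fingers":0.5},
  {"delta_pos":[0,0,0.002],"turn":[0,0,0],"fingers":0.4},
  {"delta_pos":[0,0,-0.0167],"turn":[0,0,0],"fingers":0.4},
  {"delta_pos":[0,0,-0.05],"turn":[0,0,0],"fingers":0.4},
  {"delta_pos":[0,0,-0.1],"turn":[0,0,0],"fingers":0.4},
  {"delta_pos":[-0.0333,0,-0.1667],"turn":[0,0,0],"fingers":0.4},
  {"delta_pos":[-0.1,0,-0.2],"turn":[0,0,0],"fingers":0.4},
  {"delta_pos":[-0.2,0,-0.2],"turn":[0,0,0],"fingers":0.6},
  {"delta_pos":[-0.2667,0,-0.2],"turn":[0,0,0],"fingers":1},
])

```text
clock: 9.02
position: [0.4173, -0.0924, 0.1716]
ee_rot: [1.0, -0.008, 0.001, 0.001]
ft_force: [0.5, 0.3, 0.5]
grip_width: 0.202
grasp_force: 0.0
```

Run:
```python
from fit import *
o,c,W=wrist("pics/w5.png");run(W);print(o["position"],o["ee_rot"],o["grip_width"],o["joint_pos"])
```

```text
vial 0
out [502.3 -93.7] 11.9 med [502.5 -93.9  67.6] 1146
mid [540.6 -94.9] 12.1 med [540.2 -94.7  67.5] 1357
inner 1
handle 759 [455.9 -93.6] [43.   7.7] 88.95 x [0.452  0.4598] y [-0.1148 -0.0723] z 0.0614
carr 4946 [519.5 -94.4] [ 42.5 117.2] 89.72 x [0.4821 0.5758] y [-0.1153 -0.0736] z 0.0356
pockfloor 182 [573.  -95.1] [49.9 25.5] 89.58 x [0.5605 0.5848] y [-0.12   -0.0701] z 0.0116
rail 0.47 910 [-0.0664 -0.0621 -0.0578]
rail 0.58 594 [-0.0672 -0.0625 -0.0589]
rail 0.47 879 [-0.1297 -0.1254 -0.1214]
rail 0.58 679 [-0.1309 -0.1266 -0.1226]
[ 0.41733308 -0.09239181  0.17159017] [ 9.99966256e-01 -8.14526671e-03  6.80705159e-04  8.22967599e-04] 0.20183112598463862 [ 0.7740713  -0.02106178 -0.64678964  2.01543451 -0.01233953  1.141448
 -1.45458033]
```

View pics/w5.png

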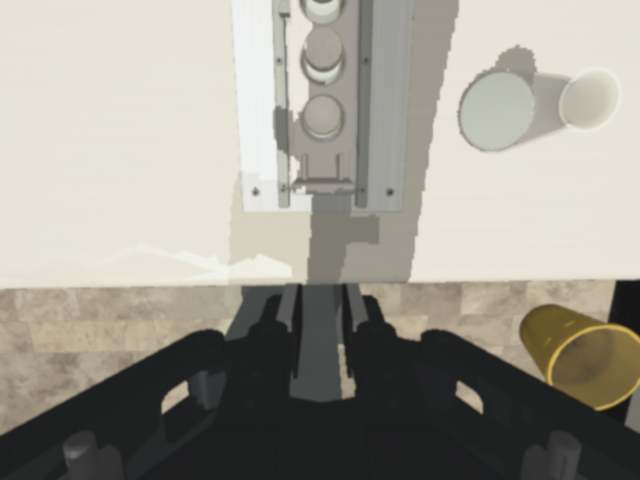

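The picture shows the outer and middle caps at (322,117) and (323,48), the inner cap at the top edge near (322,5), and the handle clear at (323,185). I'll check the inner vial's height, then go down behind the handle.

```bash
cat > chk.py <<'E'
from fit import *
from workcell import camera
for n in("scene","side"):
    P=cloud(camera(n)).reshape(-1,3);x,y,z=P.T
    q=P[(x>.47)&(x<.72)&(y>-.12)&(y<-.07)&(z>.063)&(z<.073)]
    h=P[(x>.43)&(x<.575)&(y>-.12)&(y<-.065)&(z>.058)&(z<.0635)];print(n,"handle x",np.percentile(h[:,0],[2,98]).round(4) if len(h) else 0)
    H=np.histogram(q[:,0],np.arange(.47,.73,.01));print([(round(b,2),int(a)) for a,b in zip(*H) if a])
    q=q[(q[:,0]>.56)&(q[:,0]<.605)]
    if len(q): print("inner",cv2.minEnclosingCircle(q[:,:2].astype(np.float32)*1000),np.median(q,0))
E
python3 chk.py
```

```text
scene handle x [0.4493 0.5738]
[(np.float64(0.48), 13), (np.float64(0.49), 81), (np.float64(0.5), 66), (np.float64(0.51), 6), (np.float64(0.52), 25), (np.float64(0.53), 76), (np.float64(0.54), 58), (np.float64(0.56), 36), (np.float64(0.57), 70), (np.float64(0.58), 38)]
inner ((575.7303466796875, -95.40454864501953), 13.258580207824707) [ 0.57526126 -0.09417099  0.06797732]
side handle x [0.4546 0.5732]
[(np.float64(0.49), 23), (np.float64(0.5), 41), (np.float64(0.51), 19), (np.float64(0.53), 30), (np.float64(0.54), 43), (np.float64(0.55), 15), (np.float64(0.57), 36), (np.float64(0.58), 39), (np.float64(0.59), 8)]
inner ((582.6763305664062, -94.80464935302734), 12.468794822692871) [ 0.5810193  -0.09094261  0.06703773]
```

>>> move_arm([
  {"delta_pos":[0,0.0008,0.0667],"turn":[0,0,0],"fingers":1},
  {"delta_pos":[0,0.0013,0.1333],"turn":[0,0,0],"fingers":1},
  {"delta_pos":[0,0.0013,0.2],"turn":[0,0,0],"fingers":1},
  {"delta_pos":[0,0.0013,0.2258],"turn":[0,0,0],"fingers":1},
  {"delta_pos":[0,0.0013,0.2258],"turn":[0,0,0],"fingers":1},
  {"delta_pos":[0,0.0013,0.2258],"turn":[0,0,0],"fingers":1},
  {"delta_pos":[0,0.0013,0.2258],"turn":[0,0,0],"fingers":1},
])

```text
clock: 10.05
position: [0.4199, -0.0936, 0.036]
ee_rot: [1.0, -0.008, 0.001, 0.001]
ft_force: [-0.2, 0.1, -0.0]
grip_width: 0.001
grasp_force: 0.0
```

The vial is seated level with the others. Now I'll push gently along tool +x.

Scaled: 0.032 m / 0.6 = 0.0533, 0.011 m / 0.6 = 0.0183.

>>> move_arm([
  {"delta_pos":[0.0067,0,0],"turn":[0,0,0],"fingers":1},
  {"delta_pos":[0.0133,0,0],"turn":[0,0,0],"fingers":1},
  {"delta_pos":[0.0183,0,0],"turn":[0,0,0],"fingers":1},
  {"delta_pos":[0.0233,0,0],"turn":[0,0,0],"fingers":1},
  {"delta_pos":[0.0283,0,0],"turn":[0,0,0],"fingers":1},
  {"delta_pos":[0.0333,0,0],"turn":[0,0,0],"fingers":1},
  {"delta_pos":[0.0383,0,0],"turn":[0,0,0],"fingers":1},
  {"delta_pos":[0.0433,0,0],"turn":[0,0,0],"fingers":1},
  {"delta_pos":[0.0483,0,0],"turn":[0,0,0],"fingers":1},
  {"delta_pos":[0.0533,0,0],"turn":[0,0,0],"fingers":1},
])

```text
clock: 11.3
position: [0.4511, -0.0938, 0.0347]
ee_rot: [1.0, -0.008, -0.0, 0.0]
ft_force: [-0.4, 0.5, 0.5]
grip_width: -0.003
grasp_force: 0.4
```

Scaled: 0.024 m / 0.6 = 0.04, 0.003 m / 0.6 = 0.005.

>>> move_arm([
  {"delta_pos":[0.005,0,0],"turn":[0,0,0],"fingers":1},
  {"delta_pos":[0.01,0,0],"turn":[0,0,0],"fingers":1},
  {"delta_pos":[0.015,0,0],"turn":[0,0,0],"fingers":1},
  {"delta_pos":[0.02,0,0],"turn":[0,0,0],"fingers":1},
  {"delta_pos":[0.025,0,0],"turn":[0,0,0],"fingers":1},
  {"delta_pos":[0.03,0,0],"turn":[0,0,0],"fingers":1},
  {"delta_pos":[0.035,0,0],"turn":[0,0,0],"fingers":1},
  {"delta_pos":[0.04,0,0],"turn":[0,0,0],"fingers":1},
])

```text
clock: 12.3
position: [0.4751, -0.0942, 0.0348]
ee_rot: [1.0, -0.008, 0.0, 0.0]
ft_force: [-0.1, -0.3, -0.9]
grip_width: 0.002
grasp_force: 0.4
```

```bash
python3 - <<'E'
from fit import *
o,c,W=wrist("pics/w6.png");print(o["position"],o["ft_force"],o["ee_rot"])
P=W.reshape(-1,3);x,y,z=P.T
h=P[(x>.43)&(x<.57)&(y>-.12)&(y<-.065)&(z>.058)&(z<.0635)];print(np.percentile(h[:,0],[2,98]).round(4),len(h))
h=P[(x>.43)&(x<.75)&(y>-.12)&(y<-.065)&(z>.065)&(z<.071)];H=np.histogram(h[:,0],np.arange(.43,.75,.01));print([(round(float(b),2),int(a)) for a,b in zip(*H) if a])
E
python3 chk.py
```

```text
[ 0.47513933 -0.09422405  0.03481612] [-0.14843582 -0.3398514  -0.94813837] [ 9.99967319e-01 -8.08438314e-03  1.37321067e-05  5.36036597e-05]
[0.467  0.5659] 4409
[(0.46, 80), (0.47, 188), (0.48, 1281), (0.52, 886), (0.53, 3041), (0.54, 1900), (0.56, 2154), (0.57, 2088)]
scene handle x [0.4621 0.5721]
[(np.float64(0.52), 56), (np.float64(0.53), 79), (np.float64(0.54), 24), (np.float64(0.56), 66), (np.float64(0.57), 63), (np.float64(0.58), 16), (np.float64(0.59), 2), (np.float64(0.6), 70), (np.float64(0.61), 68), (np.float64(0.62), 5)]
inner ((583.4708862304688, -95.35334014892578), 23.030792236328125) [ 0.57358796 -0.09492062  0.06782358]
side handle x [0.4703 0.5727]
[(np.float64(0.47), 3), (np.float64(0.52), 7), (np.float64(0.53), 37), (np.float64(0.54), 35), (np.float64(0.55), 2), (np.float64(0.56), 14), (np.float64(0.57), 39), (np.float64(0.58), 30), (np.float64(0.6), 18), (np.float64(0.61), 42), (np.float64(0.62), 22)]
inner ((585.3114013671875, -95.62268829345703), 19.675128936767578) [ 0.57770958 -0.09255208  0.06701213]
```

Scaled: 0.03 m / 0.6 = 0.05, 0.027 m / 0.6 = 0.045.

>>> move_arm([
  {"delta_pos":[0.005,0,0],"turn":[0,0,0],"fingers":1},
  {"delta_pos":[0.01,0,0],"turn":[0,0,0],"fingers":1},
  {"delta_pos":[0.015,0,0],"turn":[0,0,0],"fingers":1},
  {"delta_pos":[0.02,0,0],"turn":[0,0,0],"fingers":1},
  {"delta_pos":[0.025,0,0],"turn":[0,0,0],"fingers":1},
  {"delta_pos":[0.03,0,0],"turn":[0,0,0],"fingers":1},
  {"delta_pos":[0.035,0,0],"turn":[0,0,0],"fingers":1},
  {"delta_pos":[0.04,0,0],"turn":[0,0,0],"fingers":1},
  {"delta_pos":[0.045,0,0],"turn":[0,0,0],"fingers":1},
  {"delta_pos":[0.05,0,0],"turn":[0,0,0],"fingers":1},
])

```text
clock: 13.7
position: [0.5051, -0.0947, 0.0348]
ee_rot: [1.0, -0.008, 0.0, 0.0]
ft_force: [-1.7, -0.6, 1.8]
grip_width: -0.001
grasp_force: 1.0
```

Scaled: 0.01 m / 0.6 = 0.0167, 0.008 m / 0.6 = 0.0133.

>>> move_arm([
  {"delta_pos":[0.0033,0,0],"turn":[0,0,0],"fingers":1},
  {"delta_pos":[0.0067,0,0],"turn":[0,0,0],"fingers":1},
  {"delta_pos":[0.01,0,0],"turn":[0,0,0],"fingers":1},
  {"delta_pos":[0.0133,0,0],"turn":[0,0,0],"fingers":1},
  {"delta_pos":[0.0167,0,0],"turn":[0,0,0],"fingers":1},
  {"delta_pos":[0.0167,0,0],"turn":[0,0,0],"fingers":1},
])

```text
clock: 14.45
position: [0.5153, -0.0948, 0.0349]
ee_rot: [1.0, -0.008, 0.0, -0.0]
ft_force: [0.0, 0.6, -0.3]
grip_width: 0.003
grasp_force: 0.0
```

Scaled: 0.008 m / 0.6 = 0.0133, 0.006 m / 0.6 = 0.01.

>>> move_arm([
  {"delta_pos":[0.0033,0,0],"turn":[0,0,0],"fingers":1},
  {"delta_pos":[0.0067,0,0],"turn":[0,0,0],"fingers":1},
  {"delta_pos":[0.01,0,0],"turn":[0,0,0],"fingers":1},
  {"delta_pos":[0.0133,0,0],"turn":[0,0,0],"fingers":1},
])

```text
clock: 14.95
position: [0.5222, -0.0952, 0.0347]
ee_rot: [1.0, -0.008, -0.001, 0.0]
ft_force: [-7.7, 0.1, 5.3]
grip_width: 0.001
grasp_force: 3.5
```

Scaled: 0.006 m / 0.6 = 0.01, 0.0045 m / 0.6 = 0.0075.

>>> move_arm([
  {"delta_pos":[0.0025,0,0],"turn":[0,0,0],"fingers":1},
  {"delta_pos":[0.005,0,0],"turn":[0,0,0],"fingers":1},
  {"delta_pos":[0.0075,0,0],"turn":[0,0,0],"fingers":1},
  {"delta_pos":[0.01,0,0],"turn":[0,0,0],"fingers":1},
])

```text
clock: 15.45
position: [0.5281, -0.0954, 0.0347]
ee_rot: [1.0, -0.008, -0.001, 0.0]
ft_force: [-6.8, -0.5, 6.3]
grip_width: -0.005
grasp_force: 3.8
```

Scaled: 0.004 m / 0.6 = 0.0067, 0.003 m / 0.6 = 0.005.

>>> move_arm([
  {"delta_pos":[0.0025,0,0],"turn":[0,0,0],"fingers":1},
  {"delta_pos":[0.005,0,0],"turn":[0,0,0],"fingers":1},
  {"delta_pos":[0.0067,0,0],"turn":[0,0,0],"fingers":1},
])

```text
clock: 15.82
position: [0.532, -0.0954, 0.0347]
ee_rot: [1.0, -0.008, -0.001, 0.0]
ft_force: [-8.2, 0.4, 6.2]
grip_width: 0.003
grasp_force: 3.8
```

Scaled: 0.003 m / 0.6 = 0.005, 0.001 m / 0.6 = 0.0017.

>>> move_arm([
  {"delta_pos":[0.0017,0,-0.0008],"turn":[0,0,0],"fingers":1},
  {"delta_pos":[0.0033,0,-0.0013],"turn":[0,0,0],"fingers":1},
  {"delta_pos":[0.005,0,-0.0013],"turn":[0,0,0],"fingers":1},
])

```text
clock: 16.2
position: [0.5358, -0.0952, 0.0354]
ee_rot: [1.0, -0.008, -0.0, 0.0]
ft_force: [-2.5, -0.8, -0.2]
grip_width: 0.004
grasp_force: 1.6
```

>>> move_arm([
  {"delta_pos":[0.0017,0,0],"turn":[0,0,0],"fingers":1},
  {"delta_pos":[0.0033,0,0],"turn":[0,0,0],"fingers":1},
])

```text
clock: 16.45
position: [0.5375, -0.0952, 0.0354]
ee_rot: [1.0, -0.008, -0.001, 0.0]
ft_force: [-5.1, 0.5, -0.0]
grip_width: -0.002
grasp_force: 2.7
```

Scaled: 0.002 m / 0.6 = 0.0033, 0.001 m / 0.6 = 0.0017.

>>> move_arm([
  {"delta_pos":[0.0017,0,0],"turn":[0,0,0],"fingers":1},
  {"delta_pos":[0.0033,0,0],"turn":[0,0,0],"fingers":1},
])

```text
clock: 16.7
position: [0.5394, -0.0953, 0.0353]
ee_rot: [1.0, -0.008, -0.001, 0.0]
ft_force: [-4.3, -0.5, -0.8]
grip_width: 0.002
grasp_force: 2.8
```

```bash
python3 - <<'E'
from fit import *
from workcell import camera,get_obs
o=get_obs();print(o["ft_force"],o["torque"])
S=camera("scene");s=camera("side")
a=cv2.resize(S["color"][170:300,200:380,::-1],(580,419),interpolation=3)
cv2.imwrite("pics/m7.png",a)
E
python3 chk.py
```

```text
[-4.33261435 -0.54028318 -0.82988689] [-0.07841332  1.18487964  0.00124357]
scene handle x [0.5255 0.532 ]
[(np.float64(0.52), 57), (np.float64(0.53), 7), (np.float64(0.58), 4), (np.float64(0.59), 59), (np.float64(0.6), 47), (np.float64(0.61), 1), (np.float64(0.62), 34), (np.float64(0.63), 70), (np.float64(0.64), 34), (np.float64(0.66), 44), (np.float64(0.67), 35)]
inner ((597.624755859375, -94.69148254394531), 12.013956069946289) [ 0.59726072 -0.09196708  0.06860232]
side handle x [0.5308 0.5599]
[(np.float64(0.52), 12), (np.float64(0.53), 5), (np.float64(0.54), 1), (np.float64(0.55), 1), (np.float64(0.59), 30), (np.float64(0.6), 40), (np.float64(0.61), 13), (np.float64(0.63), 39), (np.float64(0.64), 38), (np.float64(0.65), 8), (np.float64(0.66), 7), (np.float64(0.67), 33), (np.float64(0.68), 2)]
inner ((600.498046875, -95.627685546875), 12.014118194580078) [ 0.59822436 -0.09155174  0.06729282]
```

View pics/m7.png

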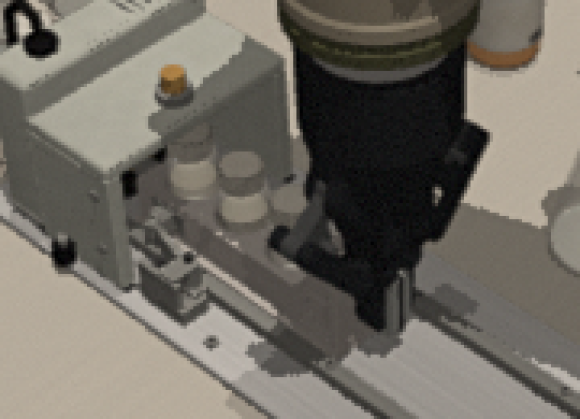

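The picture shows the lug riding on the pawl at the tunnel mouth (175,265), the three vials upright and the fingers flat against the handle. The force is about 4–5 N. I'll carry on in small steps.

Scaled: 0.002 m / 0.6 = 0.0033, 0.001 m / 0.6 = 0.0017.

>>> move_arm([
  {"delta_pos":[0.0017,0,0],"turn":[0,0,0],"fingers":1},
  {"delta_pos":[0.0033,0,0],"turn":[0,0,0],"fingers":1},
])

```text
clock: 17.15
position: [0.5413, -0.0954, 0.0353]
ee_rot: [1.0, -0.008, -0.001, 0.0]
ft_force: [-5.7, -0.6, -0.7]
grip_width: -0.0
grasp_force: 3.0
```

Scaled: 0.002 m / 0.6 = 0.0033, 0.001 m / 0.6 = 0.0017.

>>> move_arm([
  {"delta_pos":[0.0017,0,0],"turn":[0,0,0],"fingers":1},
  {"delta_pos":[0.0033,0,0],"turn":[0,0,0],"fingers":1},
])

```text
clock: 17.4
position: [0.5432, -0.0954, 0.0353]
ee_rot: [1.0, -0.008, -0.001, 0.0]
ft_force: [-6.1, -1.4, 0.6]
grip_width: 0.003
grasp_force: 3.1
```

Scaled: 0.002 m / 0.6 = 0.0033, 0.001 m / 0.6 = 0.0017.

>>> move_arm([
  {"delta_pos":[0.0017,0,0],"turn":[0,0,0],"fingers":1},
  {"delta_pos":[0.0033,0,0],"turn":[0,0,0],"fingers":1},
])

```text
clock: 17.65
position: [0.545, -0.0954, 0.0352]
ee_rot: [1.0, -0.008, -0.001, 0.0]
ft_force: [-8.0, -0.4, 1.0]
grip_width: 0.001
grasp_force: 3.6
```

Ejector region now, so I'll take 1 mm per call with the reading settled.

Scaled: 0.001 m / 0.6 = 0.0017, 0.0005 m / 0.6 = 0.0008.

>>> move_arm([
  {"delta_pos":[0.0008,0,0],"turn":[0,0,0],"fingers":1},
  {"delta_pos":[0.0017,0,0],"turn":[0,0,0],"fingers":1},
])

```text
clock: 17.9
position: [0.5459, -0.0954, 0.0351]
ee_rot: [1.0, -0.008, -0.001, 0.0]
ft_force: [-7.0, -0.4, -0.1]
grip_width: 0.0
grasp_force: 3.7
```

Scaled: 0.001 m / 0.6 = 0.0017, 0.0005 m / 0.6 = 0.0008.

>>> move_arm([
  {"delta_pos":[0.0008,0,0],"turn":[0,0,0],"fingers":1},
  {"delta_pos":[0.0017,0,0],"turn":[0,0,0],"fingers":1},
])

```text
clock: 18.15
position: [0.5472, -0.0953, 0.0353]
ee_rot: [1.0, -0.008, -0.001, -0.0]
ft_force: [-5.3, -0.1, -0.4]
grip_width: -0.001
grasp_force: 2.8
```

Scaled: 0.001 m / 0.6 = 0.0017, 0.0005 m / 0.6 = 0.0008.

>>> move_arm([
  {"delta_pos":[0.0008,0,0],"turn":[0,0,0],"fingers":1},
  {"delta_pos":[0.0017,0,0],"turn":[0,0,0],"fingers":1},
])

```text
clock: 18.4
position: [0.5483, -0.0952, 0.0353]
ee_rot: [1.0, -0.008, -0.001, -0.0]
ft_force: [-6.6, 0.6, -0.0]
grip_width: 0.002
grasp_force: 3.3
```

>>> move_arm([
  {"delta_pos":[0.0008,0,0],"turn":[0,0,0],"fingers":1},
  {"delta_pos":[0.0017,0,0],"turn":[0,0,0],"fingers":1},
])

```text
clock: 18.65
position: [0.5487, -0.0954, 0.0351]
ee_rot: [1.0, -0.008, -0.001, -0.0]
ft_force: [-9.9, 0.3, 1.2]
grip_width: -0.005
grasp_force: 4.6
```

Scaled: 0.0007 m / 0.6 = 0.0012, 0.0005 m / 0.6 = 0.0008.

>>> move_arm([
  {"delta_pos":[0.0008,0,0],"turn":[0,0,0],"fingers":1},
  {"delta_pos":[0.0012,0,0],"turn":[0,0,0],"fingers":1},
])

```text
clock: 18.9
position: [0.5488, -0.0954, 0.0349]
ee_rot: [1.0, -0.008, -0.002, 0.0]
ft_force: [-11.3, -0.2, 1.7]
grip_width: -0.001
grasp_force: 5.5
```

Scaled: 0.0005 m / 0.6 = 0.0008.

>>> move_arm([
  {"delta_pos":[0.0008,0,0],"turn":[0,0,0],"fingers":1},
  {"delta_pos":[0.0008,0,0],"turn":[0,0,0],"fingers":1},
])

```text
clock: 19.15
position: [0.549, -0.0955, 0.0348]
ee_rot: [1.0, -0.008, -0.002, 0.0]
ft_force: [-11.7, 1.2, 2.0]
grip_width: 0.002
grasp_force: 5.9
```

Scaled: 0.001 m / 0.6 = 0.0017, 0.0005 m / 0.6 = 0.0008.

>>> move_arm([
  {"delta_pos":[0.0008,0,0],"turn":[0,0,0],"fingers":1},
  {"delta_pos":[0.0017,0,0],"turn":[0,0,0],"fingers":1},
  {"delta_pos":[0.0017,0,0],"turn":[0,0,0],"fingers":1},
])

```text
clock: 19.52
position: [0.5493, -0.0955, 0.0347]
ee_rot: [1.0, -0.008, -0.003, 0.0]
ft_force: [-16.3, 0.5, 6.7]
grip_width: 0.001
grasp_force: 8.2
```

16 N and steady means it is on the bumpers. I'll back off slowly along −x and check.

Scaled: -0.15 m / 0.6 = -0.25, -0.008 m / 0.6 = -0.0133.

>>> move_arm([
  {"delta_pos":[-0.0017,0,0],"turn":[0,0,0],"fingers":1},
  {"delta_pos":[-0.0033,0,0],"turn":[0,0,0],"fingers":1},
  {"delta_pos":[-0.005,0,0],"turn":[0,0,0],"fingers":1},
  {"delta_pos":[-0.0083,0,0],"turn":[0,0,0],"fingers":1},
  {"delta_pos":[-0.0133,0,0],"turn":[0,0,0],"fingers":1},
  {"delta_pos":[-0.0333,0,0],"turn":[0,0,0],"fingers":1},
  {"delta_pos":[-0.1,0,0],"turn":[0,0,0],"fingers":1},
  {"delta_pos":[-0.1667,0,0],"turn":[0,0,0],"fingers":1},
  {"delta_pos":[-0.1833,0,-0.1],"turn":[0,0,0],"fingers":1},
  {"delta_pos":[-0.1833,0,-0.2],"turn":[0,0,0],"fingers":1},
  {"delta_pos":[-0.1833,0,-0.25],"turn":[0,0,0],"fingers":1},
])

```text
clock: 20.9
position: [0.4429, -0.0937, 0.189]
ee_rot: [1.0, -0.008, 0.002, 0.001]
ft_force: [-0.0, 0.1, -1.3]
grip_width: 0.002
grasp_force: 0.0
```

Run:
```python
from fit import *
from workcell import camera
o,c,W=wrist("pics/w8.png");print(o["position"],o["ft_force"])
S=camera("scene");s=camera("side")
for n,Q in(("w",W),("scene",cloud(S)),("side",cloud(s))):
    P=Q.reshape(-1,3);x,y,z=P.T
    b=lambda lo,hi,a,e:P[(x>a)&(x<e)&(y>-.12)&(y<-.07)&(z>lo)&(z<hi)]
    h=b(.055,.0645,.5,.585);print(n,"handle",np.percentile(h[:,0],[2,98]).round(4),len(h))
    for k,(a,e) in dict(out=(.585,.625),mid=(.627,.665),inn=(.665,.71)).items():
        q=b(.063,.072,a,e)
        if len(q)>4:print(k,[np.round(v,1) for v in cv2.minEnclosingCircle(q[:,:2].astype(np.float32)*1000)],np.median(q[:,2]).round(4),len(q))
a=cv2.resize(S["color"][140:300,190:400,::-1],(787,600),interpolation=3)
cv2.imwrite("pics/m8.png",a)
```

```text
[ 0.44291846 -0.09374625  0.1889992 ] [-0.00261507  0.05806959 -1.31571831]
w handle [0.5552 0.563 ] 904
out [array([599.2, -95.3]), np.float64(9.5)] 0.0669 205
scene handle [0.5527 0.561 ] 156
out [array([603.1, -95.9]), np.float64(12.4)] 0.0678 146
mid [array([642.3, -97.3]), np.float64(13.6)] 0.0677 138
inn [array([676.9, -98. ]), np.float64(11.0)] 0.067 50
side handle [0.5579 0.5662] 72
out [array([608.6, -95.6]), np.float64(12.8)] 0.0671 84
mid [array([647.2, -96.4]), np.float64(12.1)] 0.0673 79
inn [array([677.6, -96. ]), np.float64(9.0)] 0.0656 21
```

View pics/m8.png

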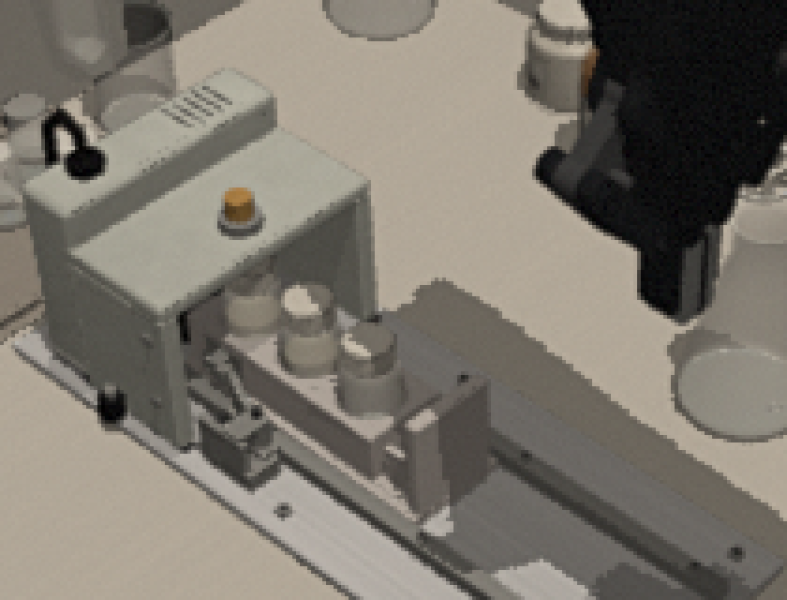

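The picture shows the carrier in the head with all three vials upright, the pawl closed at (235,400), and the flask and bottle undisturbed. The carrier settled back only about 3 mm after release and stayed there. The force drop at TCP x = 0.547 fits a click, so it is latched.

```bash
python3 -c "
from workcell import *
print(hand_in())"
```

```text
the job is handed in; nothing more can be done
None
```

The last vial is standing in the inner pocket and the carrier is latched in the sampling head with all three vials upright. The flask and bottle were not touched, and I handed the job in at about 21 s of robot time.

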